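# Rack a praline mould upright

### The arm

A 6-joint arm with a two-finger parallel gripper is mounted at the origin on the work surface. World frame = base frame: x ahead of the robot, y to its left, z up, the work surface at z = 0. Lengths are in mm, angles in rad, forces in N, time in s.
With the tool pointing down it reaches from about 400 to 925 mm from the base axis. Payload 12.5 kg.
Tool frame: the origin (TCP) lies midway between the tips of the shut fingers; the grasp point (between the pads) lies 19 mm behind it; z points along the fingers, y is the line along which they close (so a half turn about z gives the same grasp; the last joint's range is limited). The gripper opens to 95 mm and grips with 3 to 60 N. Pads are 20 mm wide; open, the fingers measure 119 mm over their backs; the gripper's body (75 mm by 180 mm) begins 59 mm behind the grasp point.
Start: joints at [-1.379, 0.491, 1.559, -0, 1.092, -0.106], TCP at [183.409, -597.501, 214.661] pointing down, gripper open.
Joint ranges: [-3.1, 3.1], [-0.84, 2.19], [0.05, 2.79], [-1.13, 4.28], [0.06, 2.93], [-2.69, 2.69]. Speed limits (rad/s): [2.22, 2.22, 2.79, 3.14, 3.14, 3.14].

### API

Orientations are given as [roll, pitch, yaw] about the fixed x, y, z axes, in that order (R = Rz(yaw) Ry(pitch) Rx(roll)).
In Python, from cell import state, read_camera, camera_info, env gives the robot as it stands.
- The arm moves only by the tool move_arm, never from a script. Its argument "commands" is a list of rows, each a list of 3 entries, a list of its own where there are three numbers: the shift along the world's x, y, z in cm, then the turn, a rotation vector about the world's x, y, z in degrees, then the opening, from 0 (shut) to 1 (fully open). A call has 1 to 10 rows; each row shifts and turns the commanded pose from where the row before left it; what a row does not reach is not made up. A row lasts 1/10 s, in which the tool goes at most 50 mm and 8.59 degrees, less where a joint would pass 70% of its speed; a pose out of reach is approached as far as the arm can. A call with a gripper value outside its range is refused whole. The fingers move at their own pace and stop on an object; the grip force is fixed at half the most. Time passes only in rows, so rows that do not move let the fingers close. It gives the time, the measured TCP pose, the force, the opening and the grip force at its end, in the units of the state.
- state(): the state, without advancing time (a new reading comes with each control period).
- read_camera(name): name is "side" or "top" or "wrist"; returns the picture (480x640x3 uint8, blue, green, red); there is no depth.
- camera_info(name): a dict with "K" (3x3 intrinsics, pixels), "cam_to_world" (4x4, takes a point from camera to world coordinates). Camera axes: x right, y down, z forward; pixel columns grow to the right and rows downward; lengths in mm; the calibration is good to about 2 mm. A picture is of the moment at which its call begins: read the wrist's pose just before it. camera_info takes no time and is no camera call; for the wrist camera it gives the pose at the moment of the call.
- env.job_done(): hands the job in; it is judged then, once.
The state is a dict: "t": time; "joints": joint angles; "qvel": joint speeds; "tau": joint torques, N m; "eef_pos": TCP position; "tcp_rot": TCP orientation; "ft_force": force on the tool from outside, world axes, zero at the start; "moment": the same for the moment, N m; "opening": opening from 0.0 (shut) to 1.0 (fully open); "grip_force": force on a finger pad.
Only numpy, scipy, OpenCV 4.12 (cv2) and the standard library are available. Lean on these libraries where they do the work, as an engineer would, in place of code of your own. Each camera call takes 0.05 s, during which the arm holds its last target. There are 200 camera calls.

### The job

Take the larger of the two moulds out of the grey draining stand and rack it in the white cooling rack: slip its lower long edge into the slot at a slant, and let go so that it leans on the slot's front wall by itself. Then push it upright with the fingers, back under both hooks until it rests against the posts, and slide it along the slot until it touches the end stop. Leave the small mould, the bottle, the tumbler and the tub where they are.

Things in the scene. Friction and masses are not known exactly. Their poses are not given: they have to be found in the camera images.
- mould_mid (a point): Centre (half-way up) of the larger mould, the one to rack: rigid pale-grey plate, 8 mm thick (x), 150 mm long (y), 110 mm tall (z, up at the start), about 0.22 kg, 3 rows of 5 round cavities; both faces smooth and alike, either may face the posts. It starts standing in either stall of the stand, 26 mm of its height inside.
- mould_top (a point): Middle of the larger mould's top long edge, 55 mm above mould_mid.
- mould_foot (a point): Middle of the larger mould's lower long edge, 55 mm below mould_mid. This edge goes into the slot.
- rack: White plastic cooling rack, fixed, base 65 x 200 x 12 mm. All rack_ offsets are in its axes: x across the slot towards the posts (roughly away from the robot), y along the slot, z up. Origin on the table, half-way along the base, directly under the slot-side face of the slot's rear wall.
- rack_slot (a point): Middle of the slot floor, at x -11.5, y 0, z 12 mm from the rack's origin. The slot is 23 mm wide (x -23 to 0) and 24 mm deep, between a 12 mm front wall and an 8 mm rear wall, tops at z 36. Let go in it, the mould settles leaning about 34 degrees towards -x on the front wall's top edge; at 20 to 30 degrees it goes in freely.
- rack_stop (a point): Inner face of the end stop at y +90, x -11.5, z 40 mm: a block across the slot's +y end, 70 mm tall. The mould touching it has its middle at y +15 mm. The slot's other end, y -100 mm, is open.
- rack_hook0 (a point): Tip of the hook on the post centred at y -30 mm (x -12, z 130 mm, underside). Posts are 20 mm wide, their front faces at x +8 mm; each hook, as wide, reaches from there forward to x -12, top at z 138. The upright mould ends under the hooks, leaning back on the posts about 5 degrees past vertical.
- rack_hook1 (a point): Tip of the like hook on the other post, centred at y +70 mm. The space between the hooks (y -20 to +60) is open above; a crossbar joins the posts behind the mould. The hooks stop the mould from being lowered in upright.
- stand: Grey plastic draining stand, fixed, 104 x 184 mm, walls 36 mm high. Origin at the centre of its underside; x across the stalls, y along them. Two stalls 10.5 mm wide, floor at 10 mm, centred at x = -32 and x = +32 mm. One holds the larger mould, the other the small one; their upper parts stand free.
- small_mid (a point): Centre of the small mould, 8 x 110 x 72 mm (x, y, z), in the other stall. To be left alone.
- bottle: Amber bottle with a black cap, 58 mm in diameter, 200 mm tall, standing between the rack and the stand. Origin at the centre of its underside. To be left alone.
- tumbler: Clear drinking glass, 72 mm across, 120 mm tall, beyond the work. Origin at the centre of its underside. To be left alone.
- tub: Pale closed plastic tub with white lid, 92 x 118 x 68 mm, near the robot. Origin at the centre of its underside. To be left alone.
Things that resemble listed ones, but are neither listed nor needed, are in the scene too. What is shaped like the part that bears mould_mid but brown or pink is not meant.

How it is judged (in metres and radians):
On the way, in this order (a step that is already met when the one before it is completed fails the run):
1. the larger mould leans by itself in the slot, slanting at least 20 degrees, touched by no finger (z of mould_foot in the frame of rack between 0.006 and 0.022 m and x of mould_foot in the frame of rack between -0.023 and 0.001 m and angle between mould_mid's own z axis and vertical above 0.35 rad and contact force between mould and the fingers below 0.05 N), for 0.2 s.
2. the mould has been pushed upright, back under the hooks (z of mould_foot in the frame of rack between 0.006 and 0.022 m and x of mould_foot in the frame of rack between -0.023 and 0.001 m and x of mould_top in the frame of rack above -0.004 m and angle between mould_mid's own z axis and vertical below 0.26 rad), for 0.2 s.
At the end, for the whole second after the job is handed in: The larger mould stands in the slot, its lower edge less than 10 mm above the slot floor, upright within 15 degrees, its top back under the hooks (top edge at most 4 mm in front of the rear wall's face), its end within 6 mm of the end stop, released and at rest (all of step 2 and y of mould_mid in the frame of rack between 0.009 and 0.02 m and contact force between mould and the fingers below 0.05 N and linear speed of mould below 0.02 m/s); the robot touches nothing.
It fails at once if the small mould is moved more than 20 mm (distance of small_mid from where it was at the start of the episode above 0.02 m).
It fails at once if the bottle is moved more than 20 mm (distance of bottle from where it was at the start of the episode above 0.02 m).
It fails at once if the tumbler is moved more than 20 mm (distance of tumbler from where it was at the start of the episode above 0.02 m).
It fails at once if the tub is moved more than 20 mm (distance of tub from where it was at the start of the episode above 0.02 m).
It also fails if it takes over 64 s, if anything falls off the work surface, if the arm or the gripper's body presses on something with over 40 N, if the wrist force passes 120 N, or if a joint passes its speed limit or range.

## Working session

There is one attempt and no reset: what is moved stays moved. The work goes in short steps, Python scripts to look and compute and a tool call to move; the robot and the scene stay as the last step left them, time stands still between calls to the robot, and variables do not carry over. Pictures are saved under pics/ and viewed, at most 10 in all, crops included, and the job is handed in when it is done.

Besides the shell and the picture viewer there is one more tool, called after "Emit:" as a command line: name --argument value ..., lists and objects as JSON in quotes. move_arm: Moves the arm, as the interface text tells. Its arguments: {"type":"object","properties":{"commands":{"type":"array"}},"required":["commands"]}

```bash
mkdir -p pics; ls
cat > h.py <<'E'
import numpy as np, cv2
from cell import state, read_camera, camera_info, env
def shot(n,f):
    i=camera_info(n); im=read_camera(n); cv2.imwrite('pics/'+f,im); np.savez('pics/'+f+'.npz',K=i['K'],T=i['cam_to_world']); return im
def ray(f,u,v,z):
    d=np.load('pics/'+f+'.npz'); K,T=d['K'],d['T']
    r=T[:3,:3]@np.linalg.solve(K,[u,v,1.]); o=T[:3,3]
    return o+r*(z-o[2])/r[2]
def proj(f,P):
    d=np.load('pics/'+f+'.npz'); T=np.linalg.inv(d['T'])
    p=d['K']@(T[:3,:3]@np.array(P,float)+T[:3,3]); return p[:2]/p[2]
E
python3 - <<'E'
from h import *
for n in ('top','side'):
    shot(n,n+'0.png'); print(n,camera_info(n))
print(state())
E
```

```text
pics
top {'K': array([[464.81912214,   0.        , 311.69928138],
       [  0.        , 464.81912214, 237.18397831],
       [  0.        ,   0.        ,   1.        ]]), 'cam_to_world': array([[ 1.70153599e-03, -9.99234733e-01,  3.90775278e-02,
         5.05956212e+02],
       [-9.99823486e-01, -9.68756264e-04,  1.87632325e-02,
        -7.68078468e+01],
       [-1.87110170e-02, -3.91025564e-02, -9.99060002e-01,
         1.09658925e+03],
       [ 0.00000000e+00,  0.00000000e+00,  0.00000000e+00,
         1.00000000e+00]])}
side {'K': array([[563.38656245,   0.        , 313.74511064],
       [  0.        , 563.38656245, 236.9063794 ],
       [  0.        ,   0.        ,   1.        ]]), 'cam_to_world': array([[-9.85687993e-01, -6.80281478e-02,  1.54244457e-01,
         3.54357052e+02],
       [-1.67726830e-01,  4.87678309e-01, -8.56759930e-01,
         9.70746432e+02],
       [-1.69378845e-02, -8.70368909e-01, -4.92108799e-01,
         6.93363350e+02],
       [ 0.00000000e+00,  0.00000000e+00,  0.00000000e+00,
         1.00000000e+00]])}
{'t': 0.1, 'joints': array([-1.37862254e+00,  4.91514401e-01,  1.55936770e+00, -3.99646324e-06,
        1.09172494e+00, -1.05611338e-01]), 'qvel': array([ 0.00099263, -0.0019145 , -0.00255308,  0.00039229, -0.00096837,
       -0.00153564]), 'tau': array([ 2.52586338e-03, -6.13625765e+01, -2.58605254e+01,  6.94099884e-02,
        4.70910617e-02, -5.57867259e-05]), 'eef_pos': array([ 183.35070095, -597.28032039,  214.1179611 ]), 'tcp_rot': array([-3.14058355e+00, -1.03406674e-04,  2.97786921e-01]), 'ft_force': array([ 0.28184042, -0.41183132, -0.71154955]), 'moment': array([ 0.00657049, -0.02791591, -0.01492264]), 'grip_force': 0.0, 'opening': 1.0004246969261705}
```

View pics/top0.png

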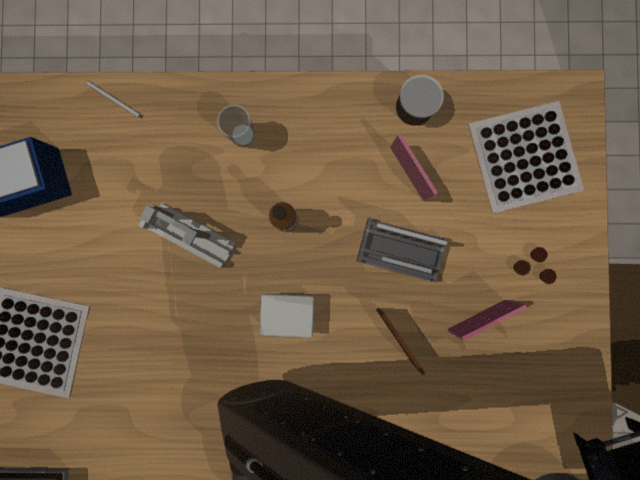

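View pics/side0.png

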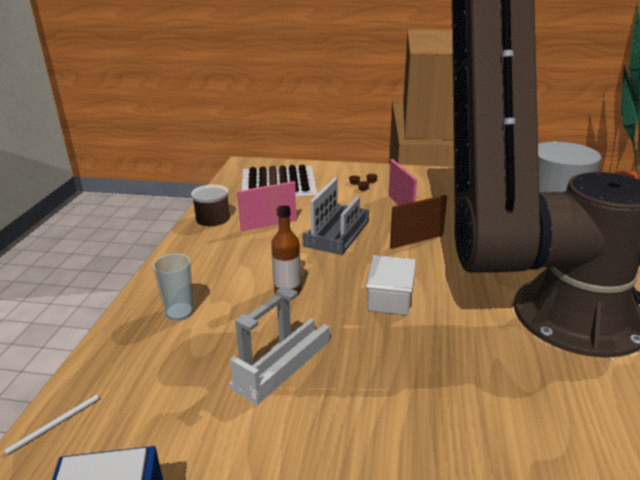

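The top view shows the rack at about (188,235), the bottle at (283,217), the stand at (402,250), the tub at (287,315) and the tumbler at (235,122). The candidates for the larger mould are:
- the pale plates in the stand: far (408,232) and near (400,262)
- the pink plates: (413,168) and (487,320)
- the brown plate: (400,340)

In the side view the far plate in the stand is pale grey and taller, so it fits. I'll confirm it in an enlarged crop.

Run:
```python
import cv2,numpy as np
t=cv2.imread('pics/top0.png'); s=cv2.imread('pics/side0.png')
f=lambda im,x,y,w,h,k:cv2.resize(im[y:y+h,x:x+w],None,fx=k,fy=k,interpolation=cv2.INTER_CUBIC)
a=f(t,130,195,120,80,3.3333); b=f(t,350,210,120,80,3.3333)
c=f(s,225,285,120,120,2.5); d=f(s,290,160,120,120,2.5)
top=np.hstack([a,b])[:266]; bot=np.hstack([c,d]); bot=cv2.copyMakeBorder(bot,0,0,0,top.shape[1]-bot.shape[1],0)
cv2.imwrite('pics/crop0.png',np.vstack([top,bot]))
print(top.shape)
```

```text
(266, 800, 3)
```

View pics/crop0.png

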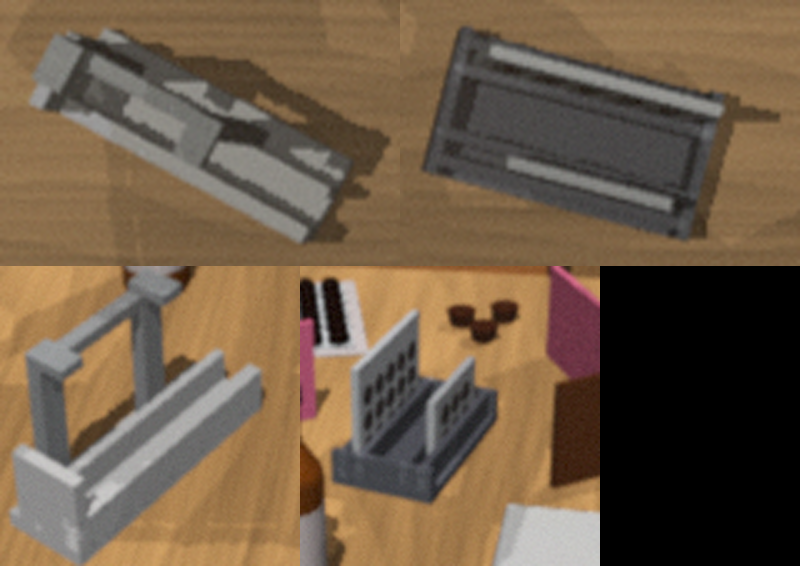

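The crop confirms it. The far plate in the stand is taller and longer, pale grey, with 3x5 cavities. The near plate is the small mould.

```bash
cat > fit.py <<'E'
from h import *
from scipy.optimize import least_squares
a=lambda x,y:(130+x/3.3333,195+y/3.3333); b=lambda x,y:(350+(x-400)/3.3333,210+y/3.3333)
c=lambda x,y:(225+x/2.5,285+(y-266)/2.5)
R=lambda q,p:np.array([q[0]+np.cos(q[2])*p[0]-np.sin(q[2])*p[1],q[1]+np.sin(q[2])*p[0]+np.cos(q[2])*p[1],p[2]])
if __name__=='__main__':
    S,T='side0.png','top0.png'
    C=[(S,(-35,100,0),c(78,565)),(S,(-35,-100,36),c(260,372)),(S,(-23,-100,36),c(242,365)),(S,(0,-100,36),c(224,354)),(T,(-35,-100,36),a(305,242)),(S,(-35,100,12),c(80,548))]
    fn=lambda q:np.concatenate([proj(f,R(q,p))-uv for f,p,uv in C])
    s=least_squares(fn,[500,150,-.4]); q=s.x; print('rack',q,s.fun.round(1))
    np.save('rack.npy',q)
    e1,e2=ray(T,*b(492,50),120),ray(T,*b(720,105),120)
    m=(e1+e2)/2; print('mould top ends',e1,e2,np.linalg.norm(e1-e2),'mid',m,'dir deg',np.degrees(np.arctan2(*(e1-e2)[[1,0]])))
    for n,im,k,(x0,y0,w,h) in (('t',T,4,(130,195,100,75)),('s',S,4,(225,285,100,110))):
        im2=cv2.resize(cv2.imread('pics/'+im)[y0:y0+h,x0:x0+w],None,fx=k,fy=k,interpolation=cv2.INTER_CUBIC)
        def L(*ps):
            pp=np.array([(proj(im,R(q,p))-[x0,y0]+.5)*k for p in ps]).astype(int); cv2.polylines(im2,[pp],True,(0,0,255),1)
        for z in (0,12): L((-35,-100,z),(30,-100,z),(30,100,z),(-35,100,z))
        L((-35,-100,36),(-23,-100,36),(-23,90,36),(-35,90,36)); L((0,-100,36),(8,-100,36),(8,90,36),(0,90,36))
        for y in(-30,70): L((-12,y-10,138),(8,y-10,138),(8,y+10,138),(-12,y+10,138))
        cv2.imwrite('pics/o%s.png'%n,im2)
    A=cv2.imread('pics/ot.png');B=cv2.imread('pics/os.png')
    A=cv2.copyMakeBorder(A,0,B.shape[0]-A.shape[0],0,0,0); cv2.imwrite('pics/ov.png',np.hstack([A,B]))
E
python3 fit.py
```

```text
rack [ 5.54745039e+02  2.23807512e+02 -4.91356714e-01] [ 0.2  0.1 -0.2 -1.6  1.8 -1.3 -0.8 -1.4 -1.3  0.4 -1.1  1.6]
mould top ends [ 569.88926766 -196.81068881  120.        ] [ 535.39513305 -339.34403838  120.        ] 146.64788120394616 mid [ 552.64220036 -268.07736359  120.        ] dir deg 76.39556138780635
```

View pics/ov.png

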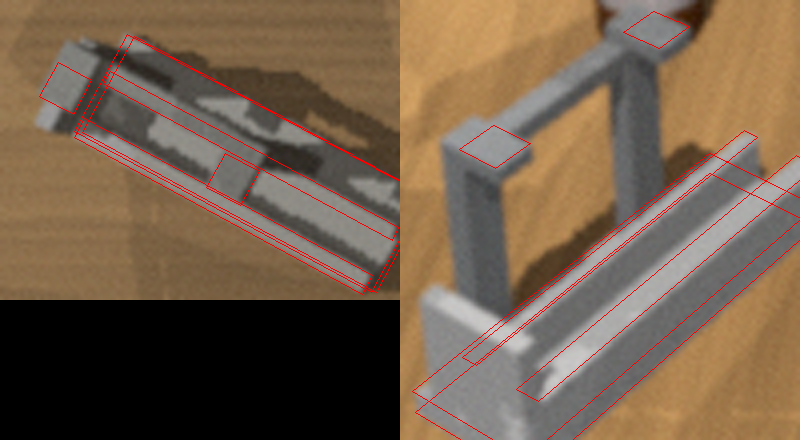

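The rack fit holds: origin about (555,224), yaw about -28°. The mould's top midpoint is about (553,-268,120), with its long axis at 76.4°. I'll move above it and look with the wrist camera.

Emit:
move_arm --commands '[[[3.6,3.2,0.3],[0,0,6],0.5],[[3.6,3.2,0.3],[0,0,6],0.5],[[3.6,3.2,0.3],[0,0,6],0.5],[[3.6,3.2,0.3],[0,0,6],0.5],[[3.6,3.2,0.3],[0,0,6],0.5],[[3.6,3.2,0.3],[0,0,6],0.5],[[3.6,3.2,0.3],[0,0,6],0.5],[[3.6,3.2,0.3],[0,0,6],0.5],[[3.6,3.2,0.3],[0,0,6],0.5],[[3.6,3.2,0.3],[0,0,5.3],0.5]]'

```text
t: 1.1
eef_pos: [544.6, -275.8, 244.6]
tcp_rot: [-3.141, -0.0, 1.337]
ft_force: [0.1, -1.7, -0.6]
opening: 0.499
grip_force: 0.0
```

Run:
```python
from h import *
s=state(); print(s['t'],s['eef_pos'],np.degrees(s['tcp_rot']),s['opening'])
im=shot('wrist','w1.png'); print(proj('w1.png',(553,-268,120)))
```

```text
1.1 [ 544.62209488 -275.84265101  244.61107282] [-1.79984754e+02 -5.11105831e-03  7.66056911e+01] 0.4988672503468172
[333.49222915 220.46624285]
```

View pics/w1.png

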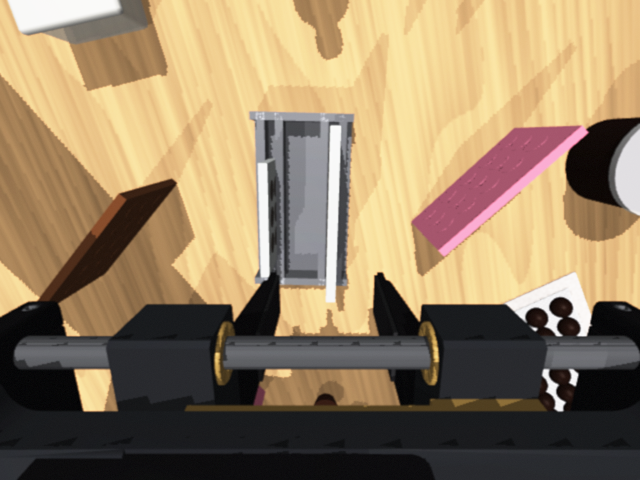

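The wrist view shows the larger mould's white top edge from (335,125) to (331,302). The small mould's edge runs from (265,162) to (265,278).

Run:
```python
from h import *
e1,e2=ray('w1.png',335,125,120),ray('w1.png',331,302,120)
print(e1,e2,np.linalg.norm(e1-e2),(e1+e2)/2,np.degrees(np.arctan2(*(e1-e2)[[1,0]])))
im=cv2.imread('pics/w1.png')
for v in (150,200,250,280): print(v,im[v,318:350].mean(1).astype(int))
```

```text
[ 571.38958762 -194.09790303  120.        ] [ 533.92794437 -340.19368012  120.        ] 150.82224901840559 [ 552.658766   -267.14579157  120.        ] 75.61816839218062
150 [157 157 158 157 158 157 158 158 156 138 111 171 239 249 249 248 248 248
 248 249 249 239 154  87 105 134 139 127 104  96 111 132]
200 [153 153 153 152 153 154 153 151 132 123 199 247 248 247 247 247 247 247
 248 243 201 107  67  68  69  69  69  68  72  89 116 148]
250 [150 150 150 149 150 148 142 121 146 223 247 248 247 247 247 247 248 248
 235 131  65  65  67  67  67  70  88 119 152 178 188 188]
280 [153 165 176 174 183 199 185 170 214 245 248 247 247 247 247 248 248 235
 144  90  88  87  87  89 109 138 144 144 141 141 169 202]
```

Emit:
move_arm --commands '[[[0.8,0.9,-3],[0,0,-1],0.5],[[0,0,-4.5],[0,0,0],0.5],[[0,0,-4.5],[0,0,0],0.5],[[0,0,-3],[0,0,0],0.5],[[0,0,-1.5],[0,0,0],0.5],[[0,0,0],[0,0,0],0.5],[[0,0,0],[0,0,0],0],[[0,0,0],[0,0,0],0],[[0,0,0],[0,0,0],0],[[0,0,0],[0,0,0],0]]'

```text
t: 2.15
eef_pos: [551.7, -268.7, 80.5]
tcp_rot: [3.14, 0.0, 1.315]
ft_force: [-0.2, -0.7, -0.4]
opening: 0.221
grip_force: 0.0
```

Emit:
move_arm --commands '[[[0,0,0],[0,0,0],0],[[0,0,0],[0,0,0],0],[[0,0,0],[0,0,0],0],[[0,0,0],[0,0,0],0],[[0,0,0],[0,0,0],0]]'

```text
t: 2.65
eef_pos: [551.5, -268.5, 80.0]
tcp_rot: [3.141, 0.0, 1.315]
ft_force: [-1.0, 0.8, 5.6]
opening: 0.08
grip_force: 30.0
```

Gripped at opening 0.08, which is 8 mm. Next I'll lift clear of the bottle.

Emit:
move_arm --commands '[[[0,0,1],[0,0,0],0],[[0,0,2],[0,0,0],0],[[0,0,3],[0,0,0],0],[[0,0,4],[0,0,0],0],[[0,0,4],[0,0,0],0],[[0,0,4],[0,0,0],0],[[0,0,4],[0,0,0],0],[[0,0,2],[0,0,0],0],[[0,0,1],[0,0,0],0]]'

```text
t: 3.55
eef_pos: [551.4, -268.5, 332.0]
tcp_rot: [3.139, 0.001, 1.315]
ft_force: [-0.2, 0.5, -2.7]
opening: 0.082
grip_force: 30.0
```

```bash
cat > tgt.py <<'E'
from fit import *
def tcp(foot,lean,off=70):
    q=np.load('rack.npy'); l=np.radians(lean)
    return R(q,np.array(foot)+off*np.array([-np.sin(l),0,np.cos(l)]))
def inrack(P):
    q=np.load('rack.npy'); d=np.array(P)-[q[0],q[1],0]; c,s=np.cos(q[2]),np.sin(q[2])
    return np.array([c*d[0]+s*d[1],-s*d[0]+c*d[1],d[2]])
E
python3 - <<'E'
from tgt import *
s=state();print(s['eef_pos'],s['ft_force'],np.degrees(s['tcp_rot']))
for z in (200,100,60,18): print(z,tcp((-7,-5,z),22))
print(ray('top0.png',283,217,195),ray('top0.png',287,315,68))
E
```

```text
[ 551.43344627 -268.47559223  332.0262717 ] [-0.16695151  0.46383816 -2.7231919 ] [1.79851106e+02 4.63772329e-02 7.53674595e+01]
200 [523.0938964  235.07414973 264.90286982]
100 [523.0938964  235.07414973 164.90286982]
60 [523.0938964  235.07414973 124.90286982]
18 [523.0938964  235.07414973  82.90286982]
[580.49613647  -3.91979946 195.        ] [374.59796339  -3.3667976   68.        ]
```

Emit:
move_arm --commands '[[[-0.2,3,0],[0,0,-4.5],0],[[-0.2,4.5,0],[0,0,-4.5],0],[[-0.2,4.9,0],[0,0,-4.5],0],[[-0.3,4.9,0],[0,0,0],0],[[-0.3,4.9,0],[0,0,0],0],[[-0.3,4.9,0],[0,0,0],0],[[-0.3,4.9,0],[0,0,0],0],[[-0.3,4.9,0],[-2.6,-4.85,0],0],[[-0.3,4.9,0],[-2.6,-4.85,0],0],[[-0.2,4,0],[-2.6,-4.85,0],0]]'

```text
t: 4.55
eef_pos: [524.5, 191.8, 329.1]
tcp_rot: [2.851, -0.0, 1.081]
ft_force: [2.0, -0.7, -2.1]
opening: 0.081
grip_force: 30.0
```

Emit:
move_arm --commands '[[[-0.2,3,-2],[-2.6,-4.85,0],0],[[0,1.5,-4],[0,0,0],0],[[0,0,-4],[0,0,0],0],[[0,0,-4],[0,0,0],0],[[0,0,-3],[0,0,0],0],[[0,0,-1],[0,0,0],0],[[0,0,0],[0,0,0],0]]'

```text
t: 5.25
eef_pos: [522.5, 234.0, 147.9]
tcp_rot: [2.76, 0.004, 1.079]
ft_force: [-0.4, -0.1, -1.8]
opening: 0.084
grip_force: 30.0
```

Run:
```python
from tgt import *
from scipy.spatial.transform import Rotation as Ro
s=state(); print(s['t'],s['eef_pos'],s['ft_force'],s['opening'])
M=Ro.from_euler('xyz',s['tcp_rot']).as_matrix(); q=np.load('rack.npy')
M=Ro.from_euler('z',-q[2]).as_matrix()@M; print('tool axes in rack\n',M.round(3))
print('foot in rack',inrack(s['eef_pos']+Ro.from_euler('xyz',s['tcp_rot']).as_matrix()[:,2]*70))
a=shot('wrist','w2.png'); b=shot('side','s2.png')
cv2.imwrite('pics/m2.png',np.hstack([cv2.resize(a,(400,300)),cv2.resize(b[200:440,180:500],(400,300))]))
c=shot('top','t2.png')
k=np.vstack([np.hstack([cv2.resize(a,(400,300)),cv2.resize(b[200:440,180:500],(400,300),interpolation=2)]),np.hstack([cv2.resize(c[180:300,110:270],(400,300),interpolation=2),np.zeros((300,400,3),np.uint8)])])
cv2.imwrite('pics/m2.png',k)
```

```text
5.25 [522.47813656 233.99487091 147.94989058] [-0.37198968 -0.11241698 -1.78443587] 0.08389191224944205
tool axes in rack
 [[ 0.     0.928  0.373]
 [ 1.     0.001 -0.004]
 [-0.004  0.373 -0.928]]
foot in rack [-7.17820016 -6.49203657 82.98929992]
```

View pics/m2.png

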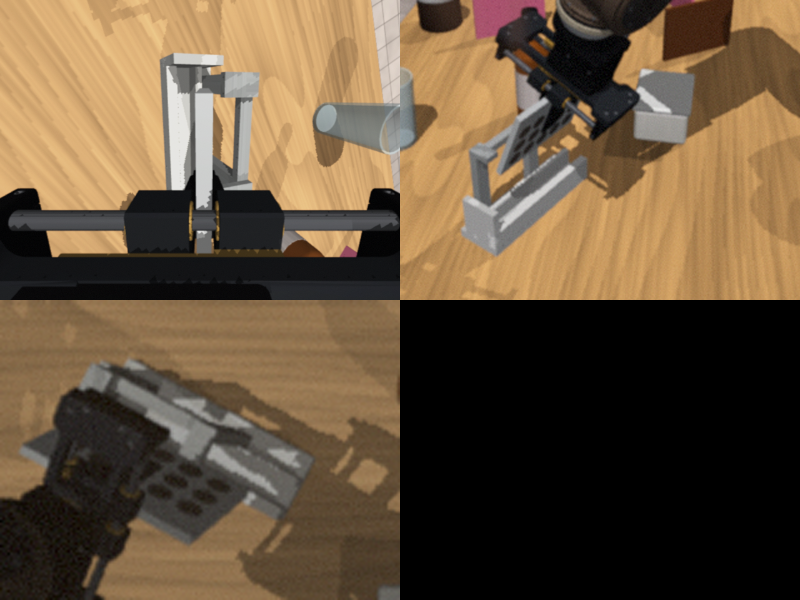

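The mould is held at a slant above the slot. Its end clears the hook post, and the wrist view shows the far half of the slot at about (190,110) in the composite. I'll check the rack fit against the wrist view.

Run:
```python
from tgt import *
q=np.load('rack.npy'); x0,y0,w,h,k=240,70,200,150,4
im=cv2.resize(cv2.imread('pics/w2.png')[y0:y0+h,x0:x0+w],None,fx=k,fy=k,interpolation=2)
def L(*ps):
    pp=np.array([(proj('w2.png',R(q,p))-[x0,y0]+.5)*k for p in ps]).astype(int); cv2.polylines(im,[pp],True,(0,0,255),1)
L((-35,-10,36),(-23,-10,36),(-23,90,36),(-35,90,36));L((0,-10,36),(8,-10,36),(8,90,36),(0,90,36))
L((-35,90,70),(8,90,70),(8,100,70),(-35,100,70))
for y in(-30,70): L((-12,y-10,138),(8,y-10,138),(8,y+10,138),(-12,y+10,138))
l=np.arcsin(.373);u=np.array([-np.sin(l),0,np.cos(l)]);n=np.array([np.cos(l),0,np.sin(l)]);f=np.array([-7.2,-5,83])
L(*[f+u*110+n*a+np.array([0,b,0]) for a,b in((-4,75),(4,75),(4,-75),(-4,-75))])
cv2.imwrite('pics/w2o.png',im)
```

```text
(no output)
```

View pics/w2o.png

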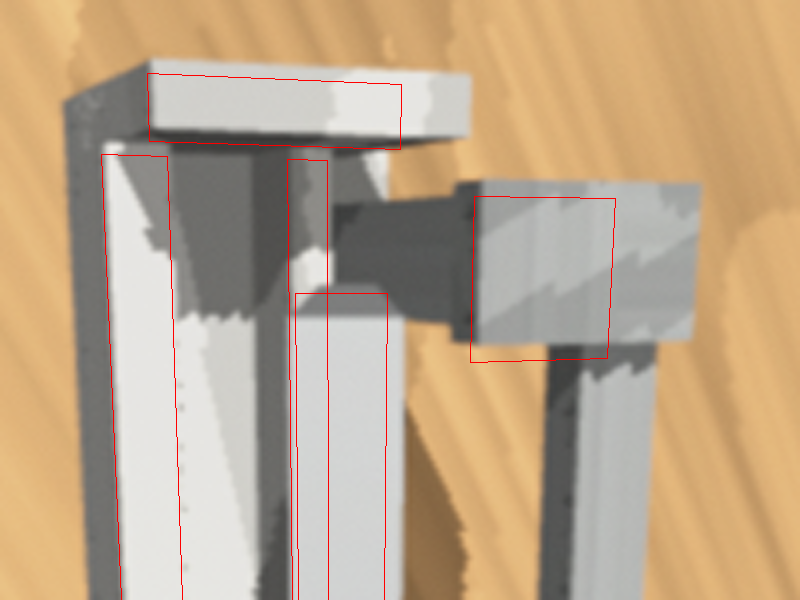

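The model overlay matches in x to about 0.5 mm, while the real rack sits about 2 mm further in +y (hook edge at 182 against 197). I'll shift 5 mm along the slot and lower in steps.

Emit:
move_arm --commands '[[[0.24,0.44,-1],[0,0,0],0],[[0,0,-2],[0,0,0],0],[[0,0,-1],[0,0,0],0],[[0,0,-0.5],[0,0,0],0],[[0,0,0],[0,0,0],0]]'

```text
t: 5.9
eef_pos: [525.7, 238.9, 104.2]
tcp_rot: [2.758, 0.001, 1.08]
ft_force: [-0.3, -0.5, -1.8]
opening: 0.085
grip_force: 30.0
```

Emit:
move_arm --commands '[[[0,0,-0.4],[0,0,0],0],[[0,0,-0.4],[0,0,0],0],[[0,0,0],[0,0,0],0]]'

```text
t: 6.2
eef_pos: [525.7, 238.9, 96.5]
tcp_rot: [2.757, 0.001, 1.08]
ft_force: [-0.5, 0.4, -2.1]
opening: 0.083
grip_force: 30.0
```

Emit:
move_arm --commands '[[[0,0,-0.4],[0,0,0],0],[[0,0,-0.3],[0,0,0],0],[[0,0,0],[0,0,0],0]]'

```text
t: 6.5
eef_pos: [525.7, 238.8, 89.2]
tcp_rot: [2.758, 0.001, 1.08]
ft_force: [-0.4, -0.4, -2.7]
opening: 0.084
grip_force: 30.0
```

Emit:
move_arm --commands '[[[0,0,-0.4],[0,0,0],0],[[0,0,-0.2],[0,0,0],0],[[0,0,0],[0,0,0],0]]'

```text
t: 6.8
eef_pos: [525.7, 238.8, 83.3]
tcp_rot: [2.758, 0.001, 1.08]
ft_force: [0.8, -0.6, -2.2]
opening: 0.083
grip_force: 30.0
```

Emit:
move_arm --commands '[[[0,0,-0.2],[0,0,0],0],[[0,0,0],[0,0,0],0]]'

```text
t: 7.0
eef_pos: [525.8, 238.9, 81.5]
tcp_rot: [2.757, 0.0, 1.08]
ft_force: [-0.1, 0.5, -2.5]
opening: 0.083
grip_force: 30.0
```

Emit:
move_arm --commands '[[[0,0,0],[0,0,0],0.7],[[0,0,0],[0,0,0],0.7],[[0,0,0],[0,0,0],0.7],[[0,0,0],[0,0,0],0.7],[[-0.5,0.25,0],[0,0,0],0.7],[[0,0,0],[0,0,0],0.7],[[0,0,0],[0,0,0],0.7]]'

```text
t: 7.7
eef_pos: [520.7, 241.6, 81.7]
tcp_rot: [2.757, 0.0, 1.08]
ft_force: [0.3, 0.4, -0.3]
opening: 0.616
grip_force: 0.0
```

Run:
```python
from tgt import *
q=np.load('rack.npy');q[:2]+=[.94,1.76];np.save('rack.npy',q)
s=state(); print(s['opening'],s['ft_force'],inrack(s['eef_pos']))
a=shot('wrist','w3.png'); b=shot('side','s3.png')
cv2.imwrite('pics/m3.png',np.hstack([cv2.resize(a,(400,300)),cv2.resize(b[220:415,200:460],(400,300),interpolation=2)]))
```

```text
0.6160058801190189 [ 0.33576926  0.4231169  -0.2559764 ] [-38.38500575  -2.40354911  81.73869894]
```

View pics/m3.png

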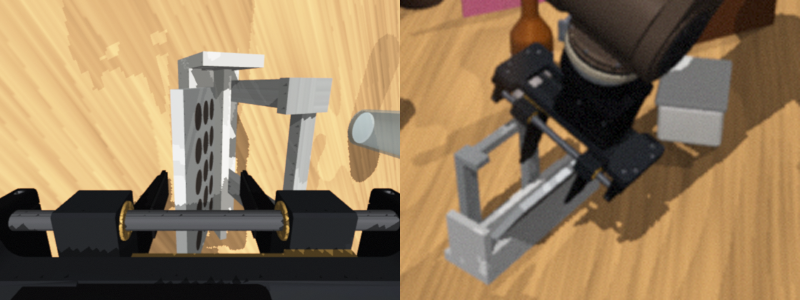

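The mould leans on the front wall by itself between the open fingers. I'll retreat along the tool axis.

Emit:
move_arm --commands '[[[0,0,0],[0,0,0],0.7],[[-0.35,0.19,1],[0,0,0],0.7],[[-0.7,0.37,2],[0,0,0],0.7],[[-1.05,0.56,3],[0,0,0],0.7],[[-1.05,0.56,3],[0,0,0],0.5],[[0,0,0],[2.6,4.85,0],0],[[0,0,0],[2.6,4.85,0],0],[[0,0,0],[2.6,4.85,0],0],[[0,0,0],[2.6,4.85,0],0],[[0,0,0],[0,0,0],0]]'

```text
t: 8.8
eef_pos: [490.5, 257.8, 172.4]
tcp_rot: [-3.14, -0.002, 1.078]
ft_force: [0.5, -0.3, -0.2]
opening: 0.254
grip_force: 0.0
```

Run:
```python
from tgt import *
s=state(); print(s['opening'],np.degrees(s['tcp_rot']),inrack(s['eef_pos']))
for p in ((-100,3,165),(-100,3,78),(-18,3,78)): print(p,R(np.load('rack.npy'),p)-s['eef_pos'])
```

```text
0.2542866146392886 [-1.79927858e+02 -9.80819905e-02  6.17758304e+01] [-72.68835867  -2.36071419 172.3790563 ]
(-100, 3, 165) [-21.55119207  17.61275473  -7.3790563 ]
(-100, 3, 78) [-21.55119207  17.61275473 -94.3790563 ]
(-18, 3, 78) [ 50.74767839 -21.07669254 -94.3790563 ]
```

Emit:
move_arm --commands '[[[-2.3,1.5,0],[0,0,0],0],[[0,0,-2],[0,0,0],0],[[0,0,-3],[0,0,0],0],[[0,0,-3],[0,0,0],0],[[0,0,-1.4],[0,0,0],0],[[0,0,0],[0,0,0],0],[[0,0,0],[0,0,0],0]]'

```text
t: 9.5
eef_pos: [466.1, 273.5, 78.3]
tcp_rot: [3.14, -0.0, 1.08]
ft_force: [-0.1, 0.3, -0.2]
opening: 0.004
grip_force: 0.0
```

Emit:
move_arm --commands '[[[0.88,-0.47,0],[0,0,0],0],[[0.88,-0.47,0],[0,0,0],0],[[0.88,-0.47,0],[0,0,0],0],[[0.88,-0.47,0],[0,0,0],0]]'

```text
t: 9.9
eef_pos: [502.6, 253.9, 78.1]
tcp_rot: [3.141, -0.001, 1.079]
ft_force: [-0.5, 0.7, 0.9]
opening: 0.007
grip_force: 0.4
```

Emit:
move_arm --commands '[[[0.88,-0.47,0],[0,0,0],0],[[0.88,-0.47,0],[0,0,0],0],[[0.88,-0.47,0],[0,0,0],0],[[0.26,-0.14,0],[0,0,0],0],[[0,0,0],[0,0,0],0]]'

```text
t: 10.4
eef_pos: [530.9, 238.6, 77.5]
tcp_rot: [3.142, 0.0, 1.079]
ft_force: [0.7, 0.4, -0.1]
opening: 0.006
grip_force: 0.0
```

Run:
```python
from tgt import *
s=state(); print(s['opening'],s['ft_force'],inrack(s['eef_pos']))
b=shot('side','s4.png');a=shot('top','t4.png')
cv2.imwrite('pics/m4.png',np.hstack([cv2.resize(a[180:300,110:270],(400,300),interpolation=2),cv2.resize(b[220:415,200:460],(400,300),interpolation=2)]))
```

```text
0.006244303992330044 [ 0.65352066  0.40793341 -0.05762096] [-28.01718539  -0.26416071  77.48081911]
```

View pics/m4.png

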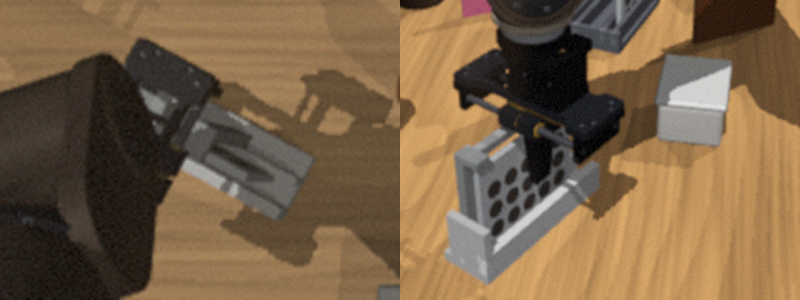

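The mould is nearly upright and passing under the hooks. I'll keep pushing gently until the force rises.

Emit:
move_arm --commands '[[[0.35,-0.19,0],[0,0,0],0],[[0.35,-0.19,0],[0,0,0],0],[[0,0,0],[0,0,0],0]]'

```text
t: 10.8
eef_pos: [537.9, 235.0, 77.7]
tcp_rot: [3.141, -0.0, 1.08]
ft_force: [-0.3, -1.4, 0.8]
opening: 0.006
grip_force: 0.0
```

Emit:
move_arm --commands '[[[0.18,-0.09,0],[0,0,0],0],[[0.18,-0.09,0],[0,0,0],0],[[0,0,0],[0,0,0],0]]'

```text
t: 11.1
eef_pos: [541.3, 233.2, 77.7]
tcp_rot: [3.141, -0.0, 1.08]
ft_force: [-0.2, -0.5, -0.3]
opening: 0.006
grip_force: 0.0
```

Emit:
move_arm --commands '[[[0.18,-0.09,0],[0,0,0],0],[[0.18,-0.09,0],[0,0,0],0],[[0,0,0],[0,0,0],0]]'

```text
t: 11.4
eef_pos: [545.0, 231.4, 77.7]
tcp_rot: [3.141, -0.0, 1.08]
ft_force: [0.9, -0.9, -0.1]
opening: 0.006
grip_force: 0.0
```

Emit:
move_arm --commands '[[[0.18,-0.09,0],[0,0,0],0],[[0,0,0],[0,0,0],0]]'

```text
t: 11.6
eef_pos: [546.6, 230.5, 77.6]
tcp_rot: [-3.142, 0.0, 1.08]
ft_force: [-0.1, -0.1, 0.4]
opening: 0.005
grip_force: 0.0
```

Emit:
move_arm --commands '[[[0.18,-0.09,0],[0,0,0],0],[[0,0,0],[0,0,0],0]]'

```text
t: 11.8
eef_pos: [546.6, 230.4, 77.6]
tcp_rot: [-3.139, 0.001, 1.08]
ft_force: [-9.4, 6.2, 4.0]
opening: 0.005
grip_force: 5.9
```

Emit:
move_arm --commands '[[[0.09,-0.05,0],[0,0,0],0],[[0.09,-0.05,0],[0,0,0],0],[[0,0,0],[0,0,0],0]]'

```text
t: 12.1
eef_pos: [546.6, 230.3, 77.6]
tcp_rot: [-3.136, 0.002, 1.08]
ft_force: [-19.5, 13.5, 9.1]
opening: 0.003
grip_force: 12.2
```

Run:
```python
from tgt import *
s=state(); print(s['ft_force'],inrack(s['eef_pos']))
b=shot('side','s5.png'); w=shot('wrist','w5.png')
cv2.imwrite('pics/m5.png',np.hstack([cv2.resize(w,(400,300)),cv2.resize(b[280:400,220:380],(400,300),interpolation=2)]))
```

```text
[-19.47048923  13.46930706   9.06472215] [-1.02145930e+01 -6.57844429e-02  7.76195968e+01]
```

View pics/m5.png

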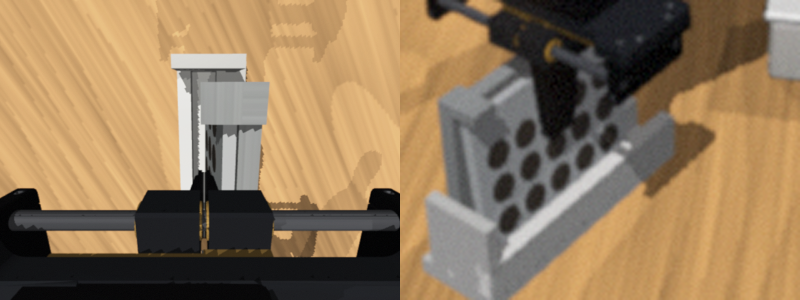

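It is seated: 24 N reaction, upright behind both hooks. I'll back off, go round to the open end and push along the slot.

Emit:
move_arm --commands '[[[-0.88,0.47,0],[0,0,0],0],[[-1.76,0.94,0],[0,0,0],0],[[0,0,3],[0,0,0],0],[[0,0,4],[0,0,0],0],[[0,0,3],[0,0,0],0],[[-0.8,-3.8,0],[0,0,0],0],[[-0.8,-3.8,0],[0,0,0],0],[[-0.8,-3.8,0],[0,0,0],0],[[0,0,0],[0,0,0],0]]'

```text
t: 13.1
eef_pos: [498.9, 125.7, 177.9]
tcp_rot: [3.141, 0.001, 1.077]
ft_force: [-0.3, 0.3, -0.3]
opening: 0.004
grip_force: 0.0
```

Run:
```python
from tgt import *
s=state(); print(s['ft_force'],inrack(s['eef_pos']),R(np.load('rack.npy'),(-3,-115,70))-s['eef_pos'])
b=shot('side','s6.png'); w=shot('top','t6.png')
cv2.imwrite('pics/m6.png',np.hstack([cv2.resize(w[180:300,110:270],(400,300),interpolation=2),cv2.resize(b[280:400,220:380],(400,300),interpolation=2)]))
```

```text
[-0.32301463  0.26359708 -0.29734336] [  -2.98977484 -114.81567454  177.89031472] [-9.59843672e-02 -1.57694107e-01 -1.07890315e+02]
```

View pics/m6.png

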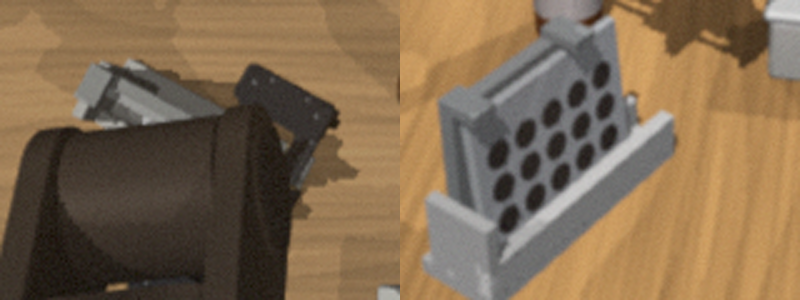

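The mould stands upright under both hooks, unaided, with a gap left to the stop. That was picture 11, one over the limit, so I'll work from forces and numbers from here. Next I'll descend at the open end.

Emit:
move_arm --commands '[[[0,0,-3],[0,0,0],0],[[0,0,-4],[0,0,0],0],[[0,0,-2.8],[0,0,0],0],[[0,0,-1],[0,0,0],0],[[0,0,0],[0,0,0],0]]'

```text
t: 13.7
eef_pos: [499.5, 129.4, 68.7]
tcp_rot: [-3.14, 0.001, 1.08]
ft_force: [0.3, 0.6, 0.2]
opening: 0.003
grip_force: 0.0
```

Emit:
move_arm --commands '[[[0.47,0.88,0],[0,0,0],0],[[0.47,0.88,0],[0,0,0],0],[[0.24,0.44,0],[0,0,0],0],[[0.24,0.44,0],[0,0,0],0],[[0,0,0],[0,0,0],0]]'

```text
t: 14.2
eef_pos: [514.3, 155.9, 70.1]
tcp_rot: [3.141, -0.001, 1.08]
ft_force: [-0.2, 0.1, 0.1]
opening: 0.008
grip_force: 0.0
```

Emit:
move_arm --commands '[[[0.14,0.26,0],[0,0,0],0],[[0.14,0.26,0],[0,0,0],0],[[0,0,0],[0,0,0],0]]'

```text
t: 14.5
eef_pos: [516.9, 160.6, 69.7]
tcp_rot: [3.141, -0.0, 1.08]
ft_force: [-0.2, -0.5, -0.3]
opening: 0.002
grip_force: 0.0
```

Emit:
move_arm --commands '[[[0.09,0.18,0],[0,0,0],0],[[0,0,0],[0,0,0],0]]'

```text
t: 14.7
eef_pos: [517.7, 162.3, 69.6]
tcp_rot: [3.141, -0.0, 1.08]
ft_force: [0.6, 0.2, -0.8]
opening: 0.005
grip_force: 0.0
```

Emit:
move_arm --commands '[[[0.09,0.18,0],[0,0,0],0],[[0,0,0],[0,0,0],0]]'

```text
t: 14.9
eef_pos: [517.9, 163.5, 69.6]
tcp_rot: [-3.141, 0.002, 1.08]
ft_force: [-3.2, -6.2, 2.4]
opening: 0.007
grip_force: 3.6
```

Emit:
move_arm --commands '[[[0.09,0.18,0],[0,0,0],0],[[0,0,0],[0,0,0],0]]'

```text
t: 15.1
eef_pos: [517.5, 163.7, 69.7]
tcp_rot: [-3.139, 0.005, 1.08]
ft_force: [-10.3, -20.4, 10.4]
opening: 0.005
grip_force: 11.3
```

A firm stop with 23 N along the slot, at the place expected for the end stop. I'll back off, clear the area, and check by code.

Emit:
move_arm --commands '[[[-0.47,-0.88,0],[0,0,0],0],[[-0.94,-1.76,0],[0,0,0],0],[[0,0,3],[0,0,0],0],[[0,0,4],[0,0,0],0],[[0,0,4],[0,0,0],0],[[-2,-3,4],[0,0,0],0],[[-2,-3,0],[0,0,0],0],[[-2,-3,0],[0,0,0],0],[[0,0,0],[0,0,0],0],[[0,0,0],[0,0,0],0]]'

```text
t: 16.1
eef_pos: [447.0, 51.3, 217.2]
tcp_rot: [3.141, -0.001, 1.078]
ft_force: [-0.2, 0.8, -0.1]
opening: 0.005
grip_force: 0.0
```

Run:
```python
from tgt import *
s=state(); print(s['t'],s['ft_force'],s['eef_pos'],np.abs(s['qvel']).max())
shot('side','s7.png'); q=np.load('rack.npy')
A,B=[cv2.cvtColor(cv2.imread('pics/'+f),6) for f in('s6.png','s7.png')]
# free -y end edge of mould: at rack z 75..100, scan along mould's plane y
for f,I in(('s6',A),('s7',B)):
    for z in (85,100,112):
        ys=np.arange(-100,-40,2.); row=[]
        for y in ys:
            u,v=proj('s7.png',R(q,(-6+(z-12)*.095-4,y,z))); row.append(int(I[round(v),round(u)]))
        print(f,z,row)
# stop-side end: cavity/template shift between the frames
x=[proj('s7.png',R(q,(-1,y,70))) for y in(-6,15)]; print('expected shift px',x[1]-x[0])
t=A[305:360,262:300]; 
u,v=proj('s6.png',R(q,(-3,-25,60))); print(u,v); u,v=int(u),int(v); t=A[v-14:v+14,u-20:u+20]
r=cv2.matchTemplate(B[v-40:v+50,u-60:u+50],t,cv2.TM_CCOEFF_NORMED); _,m,_,l=cv2.minMaxLoc(r); print('shift',l[0]+20-60,l[1]+14-40,m)
```

```text
16.1 [-0.21117903  0.81477893 -0.09633747] [446.98872481  51.26252002 217.16460762] 0.025898893680326437
s6 85 [165, 166, 162, 163, 158, 158, 159, 166, 160, 164, 140, 140, 125, 121, 119, 98, 57, 37, 37, 36, 35, 37, 38, 42, 42, 56, 100, 108, 108, 75]
s6 100 [159, 159, 161, 164, 159, 166, 163, 163, 161, 153, 127, 127, 125, 118, 120, 125, 116, 120, 114, 94, 89, 86, 91, 89, 89, 87, 87, 87, 87, 91]
s6 112 [155, 163, 164, 161, 158, 156, 156, 160, 160, 155, 145, 126, 120, 117, 120, 120, 120, 123, 122, 121, 120, 114, 102, 94, 83, 90, 93, 93, 91, 88]
s7 85 [159, 159, 159, 154, 154, 154, 156, 156, 156, 162, 166, 166, 164, 160, 161, 162, 153, 145, 145, 123, 122, 115, 112, 76, 76, 39, 33, 35, 32, 38]
s7 100 [153, 153, 160, 159, 158, 159, 165, 165, 159, 157, 157, 157, 153, 152, 161, 160, 155, 157, 138, 94, 78, 76, 82, 83, 83, 88, 86, 86, 86, 89]
s7 112 [153, 160, 156, 157, 158, 155, 155, 154, 159, 152, 153, 156, 160, 162, 153, 152, 152, 147, 129, 127, 114, 109, 96, 92, 83, 85, 84, 84, 79, 80]
expected shift px [-8.01011279  6.27038282]
288.2849590105958 330.2250921621377
shift -6 5 0.9713589549064636
```

The free end moved from y -80 to about -63 mm (template match agrees, score 0.97), which puts the mould centre at about +12 mm. The arm is clear and still, so I'll hand in.

```bash
python3 -c "
from cell import env; print(env.job_done())"
```

```text
the job is handed in; nothing more can be done
None
```

The larger mould is racked upright under both hooks and pushed along the slot to a firm stop, and the job is handed in with no verdict shown; its centre measured about y +12 mm (+15 is touching, 9 to 20 allowed), and I viewed 11 pictures, one over the limit of 10.

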